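# Stand a shaft support block on the gauge ledge and start the guarded gauge

### The job

The aluminium shaft support block lies on its broad side on the plywood chock: stand it on its foot on the bare surface plate and let go of it. Then take it again another way (the gauge's heads leave no room for fingers at its ends, only at its broad faces) and set it gently, still standing and without letting it drop, on the middle of the narrow steel ledge between the two heads of the gauge, its length along the ledge. With the block left there, flip the hood on the switch box right over until it stays open, then push the button beneath fully down and let it come up; leave the block standing, the hood open and the other things on the bench undisturbed.

Things in the scene. Friction and masses are not known exactly. Their poses are not given: they have to be found in the camera images.
- block: Arched aluminium shaft support block, 0.26 kg: 32 mm thick (x, along its 18 mm bore), 50 long (y), 70 high (z, foot to arch). Flat foot 32 x 50; ends flat up to 45 mm, above that a half-round arch, bore centre at 45 mm. Origin: centre of the foot's underside; centre of mass about 32 mm up z. It starts lying on a broad face, z level and pointing to the robot's left within 30 degrees.
- plate: Grey surface plate fixed on the bench, 300 (x) x 210 (y) x 20 mm high. Origin: centre of its underside, so its top is at z = 20 mm in its frame. The chock stands on its far half (+x); the near half (-x) is clear.
- chock: Fixed plywood chock on the surface plate, 30 (x) x 75 (y) x 25 mm high. Origin: centre of its underside. The block lies on it with its length along the chock's x, ends overhanging by about 10 mm each, free to be gripped with the hand tilted some 45 degrees, so that it can be rolled a quarter turn upright.
- gauge: Fixed gauge: grey base 100 (x) x 190 (y) x 18 mm; in its middle an upright steel ledge 14 mm thick (x), 44 long (y), top at 70 mm; on each side along y a dark head 44 (x) x 34 (y) mm, inner face 39 mm from the middle, top at 118 mm, so fingers do not fit at the block's ends. Before and behind the ledge it is free. Origin: centre of its underside.
- ledge_top (a point): Centre of the top face of the ledge (70 mm above the bench); axes as the gauge: y along the ledge, x across it.
- switchbox: Fixed grey switch box 110 (x) x 100 (y) x 60 mm high; origin: centre of its underside. On it an aluminium hood 84 (x) x 70 (y) x 40 mm high covers the button, hinged at its far lower edge (+x), with a tongue at the top of its near edge (-x).
- cover (a joint): Hinge angle of the hood, rad: 0 shut, 1.9 fully open at its stop (leaning back past upright). It swings up and over away from -x, about the box's +y axis. Below about 1.0 rad it falls shut; past about 1.3 rad it falls open and stays. Very light (60 g).
- cover_hinge (a point): On the hood's hinge axis (along the box's y), at its middle, 61 mm above the bench, 48 mm from the box's middle towards +x.
- cover_tab (a point): Grip point in the hood's tongue, a flat tab 12 mm wide (y), 6 thick, standing out 32 mm from the hood's front wall; this point is 20 mm from that wall. Shut: 104 mm in front of (-x) and 38.5 mm above the hinge. It moves with the hood.
- start (a joint): Push button travel, m: 0 released, 0.006 fully down; a spring of about 5 N at full travel returns it.
- start_top (a point): Centre of the top of the black push button (diameter 26 mm) on the switch box under the hood, 82 mm above the bench and 5 mm from the box's middle towards +x; pressed straight down.
- file: Loose hand file with a round wooden handle, about 270 mm long, bystander. Origin where blade and handle meet, on the bench.
- jar: Loose amber jar, 56 mm diameter, 75 mm high, bystander. Origin: centre of its underside.
- brush: Loose bench brush with a wooden handle, lying on the bench near the robot, bystander.
Mind the look-alikes: they are no part of the job. What is shaped like the gauge but orange is not meant. Of the things shaped like the block, the aluminium one is meant.

How it is judged:
By the outcome, as a careful person would: the job done as asked, in the order asked, and still so for the second after the job is handed in, with the robot touching nothing.
It also fails if it takes over 72 s, if anything falls off the work surface, if the arm or the gripper's body presses on something with over 40 N, if the wrist force passes 120 N, or if a joint passes its speed limit or range.

### The arm

A 6-joint arm with a two-finger parallel gripper is mounted at the origin on the work surface. World frame = base frame: x ahead of the robot, y to its left, z up, the work surface at z = 0. Lengths are in m, angles in degrees, forces in N, time in s.
With the tool pointing down it reaches from about 0.25 to 0.725 m from the base axis. Payload 9.7 kg.
Tool frame: the origin (TCP) lies on the centre line of the jaws, within the pads' length; the fingertips stand 22 mm ahead of it and the grasp point (between the pads) lies 3 mm ahead of it; z points along the fingers, y is the direction in which the jaws open and shut (so a half turn about z gives the same grasp; the last joint's range is limited). The gripper opens to 85 mm and grips with 20 to 120 N. Pads are 22 mm wide; open, the fingers measure 114 mm over their backs; the gripper's body (76 mm by 85 mm) begins 54 mm behind the grasp point. The pads swing forward as they close: fully open they stand 13 mm farther back than shut.
Start: joints at [65.088, 4.979, 10.078, 95.1, 0, 90], TCP at [0.232, 0.499, 0.253] pointing down, gripper open.
Joint ranges: [-179.16, 179.16], [-48.56, 103.87], [-65.8, 70.77], [-126.05, 130.52], [-82.76, 87.17], [-180, 180]. Speed limits (degrees/s): [127.2, 127.2, 147.25, 180, 180, 180].

### API

Orientations are given as [roll, pitch, yaw] about the fixed x, y, z axes, in that order (R = Rz(yaw) Ry(pitch) Rx(roll)).
In Python, from workcell import get_obs, camera, camera_params, job_done gives the robot as it stands.
- The arm moves only by the tool servo_tool, never from a script. Its argument "steps" is a list of rows, each an object of numbers: "x", "y", "z": the shift along the world's x, y, z in mm; "yaw": the turn about the world's z in degrees. A call has 1 to 12 rows; each row is the pose to reach, as a shift and turn from the pose measured when the call began; what a row does not reach only later rows make up. A row lasts 1/8 s, in which the tool goes at most 62.5 mm and 10.7 degrees, less where a joint would pass 70% of its speed; a pose out of reach is approached as far as the arm can. A call with a gripper value outside its range is refused whole. "grip" is the finger opening in mm, from 0 to 85.4, set as the call begins (left out, the last holds). The fingers move at their own pace and stop on an object; "grip_force" is the grip in N (left out, the last holds). Time passes only in rows, so rows that repeat a pose let the fingers close. It gives the time, the measured TCP pose, the force and the opening at its end, in the units of the state.
- get_obs(): the state, without advancing time (a new reading comes with each control period).
- camera(name): name is "scene" or "top"; returns (picture, depth): 400x640x3 uint8, red, green, blue; 400x640 float32, m along the optical axis (not along the pixel's ray), 0 where there is no reading.
- camera_params(name): a dict with "intrinsics" (3x3 intrinsics, pixels), "D" ([k1, k2, p1, p2, k3] as OpenCV has them; the pictures are not rectified), "rvec" (rotation vector, rad) and "tvec" (3), from world to camera coordinates, as OpenCV has them. Camera axes: x right, y down, z forward; pixel columns grow to the right and rows downward; lengths in m; the calibration is good to about 2 mm. A picture is of the moment at which its call begins. camera_params takes no time and is no camera call.
- job_done(): hands the job in, once; it reports no verdict.
The state is a dict: "time": time; "q": joint angles; "qd": joint speeds; "joint_efforts": joint torques, N m; "ee_pos": TCP position; "tcp_rot": TCP orientation; "wrist_force": force on the tool from outside, world axes, zero at the start; "torque": the same for the moment, N m; "opening": finger opening in m.
Only numpy, scipy, OpenCV 4.12 (cv2) and the standard library are available. Lean on these libraries where they do the work, as an engineer would, in place of code of your own. Each camera call takes 0.05 s, during which the arm holds its last target.

## Working session

There is one attempt and no reset: what is moved stays moved. The work goes in short steps, Python scripts to look and compute and a tool call to move; the robot and the scene stay as the last step left them, time stands still between calls to the robot, and variables do not carry over. Pictures are saved under pics/ and viewed, and the job is handed in when it is done.

Besides the shell and the picture viewer there is one more tool, called after "Call:" as name(argument=value, ...) on one line, values as JSON. servo_tool: Moves the arm, as the interface text tells. Its arguments: {"type":"object","properties":{"steps":{"type":"array"},"grip":{"type":"number"},"grip_force":{"type":"number"}},"required":["steps"]}

```bash
ls -la; mkdir -p pics
cat > h.py <<'E'
import numpy as np, cv2
from workcell import get_obs, camera, camera_params, job_done
def load(name):
    p=camera_params(name); K=np.array(p["intrinsics"],float);D=np.array(p["D"],float)
    R=cv2.Rodrigues(np.array(p["rvec"],float))[0];t=np.array(p["tvec"],float).ravel()
    return K,D,R,t
def ray(name,uv):
    K,D,R,t=load(name)
    n=cv2.undistortPoints(np.array(uv,float).reshape(-1,1,2),K,D).reshape(-1,2)
    d=np.c_[n,np.ones(len(n))]@R; c=-R.T@t
    return c,d
def at_z(name,uv,z):
    c,d=ray(name,uv); s=(np.array(z)-c[2])/d[:,2]; return c+d*s[:,None] if np.ndim(s) else c+d*s
def cloud(name,depth):
    K,D,R,t=load(name)
    v,u=np.mgrid[0:400,0:640]
    n=cv2.undistortPoints(np.stack([u,v],-1).reshape(-1,1,2).astype(float),K,D).reshape(-1,2)
    P=np.c_[n,np.ones(len(n))]*depth.reshape(-1,1)
    W=(P-t)@R
    W[depth.ravel()==0]=np.nan
    return W.reshape(400,640,3)
def proj(name,P):
    K,D,R,t=load(name)
    return cv2.projectPoints(np.array(P,float).reshape(-1,3),cv2.Rodrigues(R)[0],t,K,D)[0].reshape(-1,2)
def save(img,fn): cv2.imwrite("pics/"+fn,img[...,::-1])
E
python3 - <<'E'
from h import *
for n in ("top","scene"):
    im,d=camera(n); save(im,n+"0.png"); np.savez(n+"0.npz",im=im,d=d)
    K,D,R,t=load(n); print(n,-R.T@t,R[2])
print(get_obs())
E
```

```text
total 12
drwxr-xr-x  3 agent agent 4096 Dec  6 22:03 .
drwxr-xr-x 23 root  root  4096 Dec  6 22:02 ..
drwxr-xr-x  2 agent agent 4096 Dec  6 22:03 pics
top [ 0.35056323 -0.0068297   1.10140772] [ 0.16347532  0.00307869 -0.98654262]
scene [ 1.10336586 -0.46986015  0.67424241] [-0.59274317  0.48991326 -0.63924998]
{'time': 0.1, 'q': array([6.50880039e+01, 5.00710206e+00, 1.00393430e+01, 9.50985872e+01,
       3.68784745e-04, 9.00016336e+01]), 'qd': array([-0.03708373,  0.00540909,  0.21998526,  0.00199524,  0.09589216,
       -0.01517915]), 'joint_efforts': array([-2.23903021e-04, -5.21557617e+01,  4.65655267e+01,  1.59612374e-02,
        6.00648627e-05, -8.72761234e-06]), 'ee_pos': array([0.23160019, 0.49867051, 0.25266519]), 'tcp_rot': array([-1.79933654e+02, -3.66892812e-04,  1.55086370e+02]), 'wrist_force': array([ 0.04273273, -0.75727196,  0.3029396 ]), 'torque': array([-0.02727031,  0.0247913 , -0.01908596]), 'opening': 0.08519917685521014}
```

View pics/top0.png

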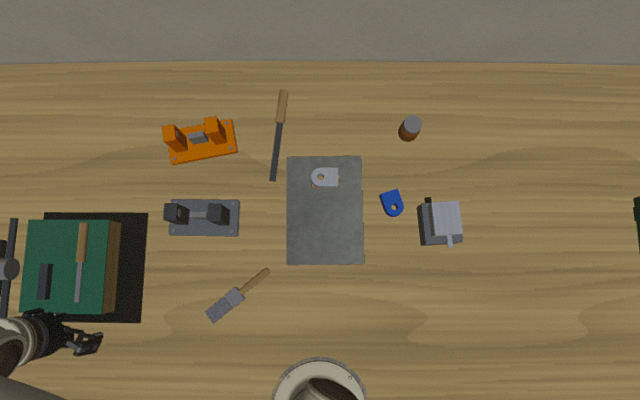

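View pics/scene0.png

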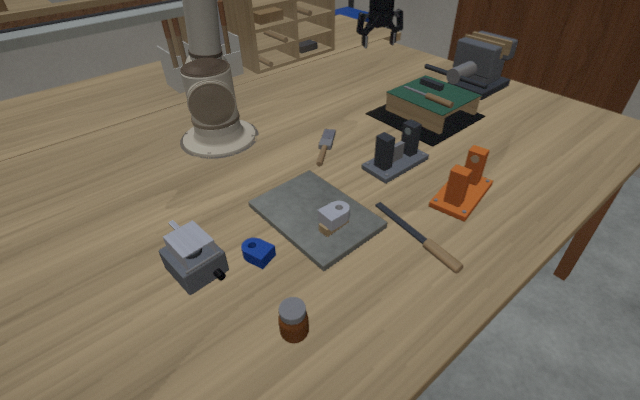

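Run:
```python
from h import *
for n,(a,b,c,d) in {"top":(150,100,490,270),"scene":(150,100,490,300)}.items():
    z=np.load(n+"0.npz"); im=z["im"][b:d,a:c]; 
    if n=="top":
        W=cloud(n,z["d"]); 
        def st(nm,x0,y0,x1,y1):
            P=W[y0:y1,x0:x1].reshape(-1,3); h=P[:,2]; print(nm,np.histogram(h[~np.isnan(h)]*1000,bins=np.arange(-5,135,5)))
        for nm,bx in dict(block=(305,160,345,192),gauge=(160,190,245,240),box=(410,190,470,250)).items():
            P=W[bx[1]:bx[3],bx[0]:bx[2]].reshape(-1,3);h=P[:,2]*1000; H,_=np.histogram(h[~np.isnan(h)],bins=np.arange(-5,150,5)); print(nm,dict(zip(range(-5,145,5),H)))
    s=2.3
for n,bx,s,f in [("top",(300,155,350,195),14,"c_block.png"),("top",(160,190,250,245),8,"c_gauge.png"),("top",(410,190,475,255),9,"c_box.png"),("scene",(300,190,370,240),10,"c_blocks.png")]:
    im=np.load(n+"0.npz")["im"]; c=im[bx[1]:bx[3],bx[0]:bx[2]]
    save(cv2.resize(c,None,fx=s,fy=s,interpolation=cv2.INTER_CUBIC),f)
```

```text
block {-5: np.int64(0), 0: np.int64(0), 5: np.int64(0), 10: np.int64(36), 15: np.int64(534), 20: np.int64(157), 25: np.int64(2), 30: np.int64(3), 35: np.int64(3), 40: np.int64(35), 45: np.int64(18), 50: np.int64(9), 55: np.int64(18), 60: np.int64(11), 65: np.int64(15), 70: np.int64(178), 75: np.int64(252), 80: np.int64(4), 85: np.int64(0), 90: np.int64(0), 95: np.int64(0), 100: np.int64(0), 105: np.int64(0), 110: np.int64(0), 115: np.int64(0), 120: np.int64(0), 125: np.int64(0), 130: np.int64(0), 135: np.int64(0), 140: np.int64(0)}
gauge {-5: np.int64(1136), 0: np.int64(364), 5: np.int64(27), 10: np.int64(382), 15: np.int64(1139), 20: np.int64(97), 25: np.int64(29), 30: np.int64(16), 35: np.int64(21), 40: np.int64(36), 45: np.int64(27), 50: np.int64(25), 55: np.int64(19), 60: np.int64(39), 65: np.int64(98), 70: np.int64(44), 75: np.int64(24), 80: np.int64(17), 85: np.int64(29), 90: np.int64(26), 95: np.int64(25), 100: np.int64(22), 105: np.int64(34), 110: np.int64(142), 115: np.int64(318), 120: np.int64(11), 125: np.int64(0), 130: np.int64(0), 135: np.int64(0), 140: np.int64(0)}
box {-5: np.int64(1173), 0: np.int64(472), 5: np.int64(22), 10: np.int64(18), 15: np.int64(21), 20: np.int64(47), 25: np.int64(40), 30: np.int64(23), 35: np.int64(24), 40: np.int64(18), 45: np.int64(20), 50: np.int64(55), 55: np.int64(346), 60: np.int64(100), 65: np.int64(21), 70: np.int64(20), 75: np.int64(18), 80: np.int64(24), 85: np.int64(21), 90: np.int64(22), 95: np.int64(289), 100: np.int64(703), 105: np.int64(14), 110: np.int64(0), 115: np.int64(0), 120: np.int64(0), 125: np.int64(0), 130: np.int64(0), 135: np.int64(0), 140: np.int64(0)}
```

Run:
```python
import cv2,numpy as np
a=[cv2.imread("pics/"+f) for f in ("c_block.png","c_gauge.png")]
b=[cv2.imread("pics/"+f) for f in ("c_box.png","c_blocks.png")]
for k,l in (("m1.png",a),("m2.png",b)):
    h=sum(x.shape[0] for x in l); 
    if k=="m2.png":
        print([x.shape for x in l])
    w=max(x.shape[1] for x in l); o=np.zeros((h,w,3),np.uint8);y=0
    for x in l: o[y:y+x.shape[0],:x.shape[1]]=x;y+=x.shape[0]
    print(o.shape); cv2.imwrite("pics/"+k,o)
```

```text
(1000, 720, 3)
[(585, 585, 3), (500, 700, 3)]
(1085, 700, 3)
```

View pics/c_block.png

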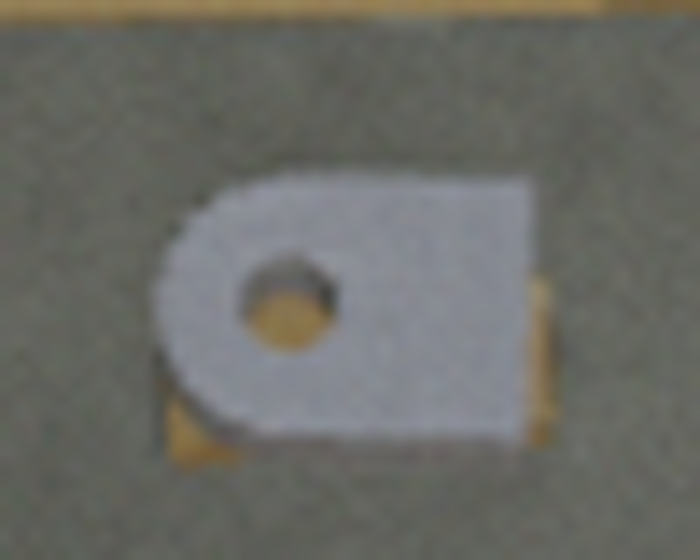

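View pics/c_gauge.png

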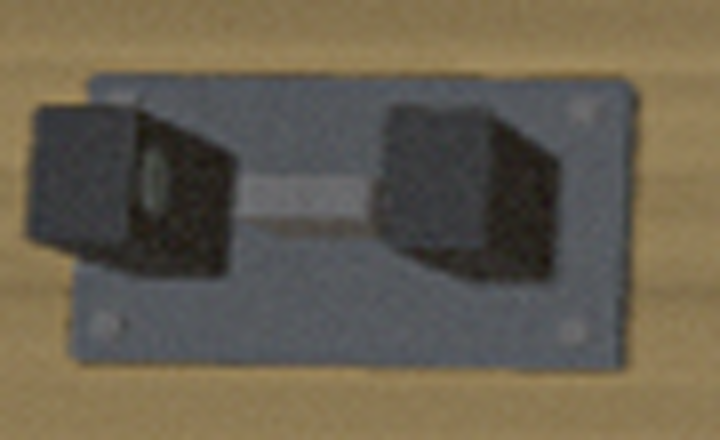

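View pics/c_box.png

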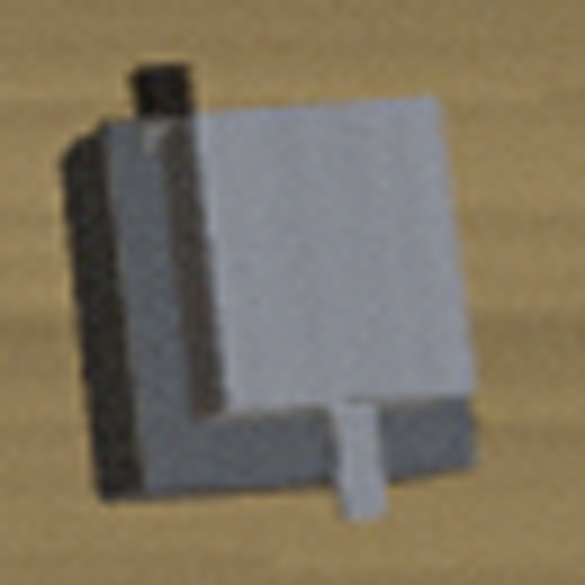

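Run:
```python
from h import *
z=np.load("top0.npz"); W=cloud("top",z["d"])
def pts(bx,lo,hi):
    P=W[bx[1]:bx[3],bx[0]:bx[2]].reshape(-1,3); return P[(P[:,2]>lo)&(P[:,2]<hi)]
def rect(nm,bx,lo,hi):
    P=pts(bx,lo,hi); r=cv2.minAreaRect((P[:,:2]*1000).astype(np.float32)); print(nm,len(P),"med z",round(np.median(P[:,2])*1000,1),"c",np.round(r[0],1),"size",np.round(r[1],1),"ang",round(r[2],1))
    return P
rect("block top",(305,160,345,192),.070,.085)
rect("gauge base",(160,190,245,240),.012,.023)
rect("headL",(160,190,195,240),.112,.125)
rect("headR",(200,190,245,240),.112,.125)
rect("ledge",(180,190,220,240),.064,.076)
rect("plate",(280,150,370,270),.014,.026)
rect("chock",(305,160,345,200),.039,.050)
rect("hood top",(410,190,475,255),.094,.106)
rect("box top",(410,190,475,255),.052,.064)
```

```text
block top 434 med z 75.5 c [595.5 -12.1] size [68.6 51.5] ang 89.0
gauge base 1589 med z 16.5 c [495.3 318.4] size [190.3 100.4] ang 89.8
headL 247 med z 116.1 c [495.4 373.4] size [43.3 35.1] ang 0.4
headR 214 med z 116.1 c [494.5 261.7] size [41.  32.3] ang 0.1
ledge 125 med z 68.4 c [492.3 309.2] size [98.6 43.2] ang 86.6
plate 7653 med z 18.6 c [518.9 -12.7] size [300.  208.5] ang 1.0
chock 56 med z 44.1 c [586.9 -16. ] size [36.5 73. ] ang 2.7
hood top 1008 med z 101.1 c [ 468.1 -322. ] size [116.9  72. ] ang 3.8
box top 481 med z 58.2 c [ 477.4 -320. ] size [109.8  98.4] ang 4.4
```

Run:
```python
from h import *
p=np.array([[535,180],[523,440],[300,175],[270,437],[155,300],[288,258],[290,350],[240,300],[338,300],[525,180+130]])/14+[300-.5+.5/14,155-.5+.5/14]
print(np.round(at_z("top",p,.077)*1000,1))
P=np.array([[.232,.499,0]])
```

```text
[[619.2 -48.   77. ]
 [569.4 -45.6  77. ]
 [620.1  -4.   77. ]
 [569.8   1.5  77. ]
 [595.9  23.1  77. ]
 [604.1  -1.8  77. ]
 [586.4  -2.2  77. ]
 [596.    7.2  77. ]
 [596.  -11.1  77. ]
 [594.2 -46.1  77. ]]
```

Call:
servo_tool(steps=[{"x": 33,"y": -46,"z": 0,"yaw": -6},{"x": 66,"y": -92,"z": 0,"yaw": -12},{"x": 99,"y": -138,"z": 0,"yaw": -18},{"x": 132,"y": -184,"z": -10,"yaw": -24},{"x": 165,"y": -230,"z": -20,"yaw": -30},{"x": 198,"y": -276,"z": -35,"yaw": -36},{"x": 231,"y": -322,"z": -50,"yaw": -42},{"x": 264,"y": -368,"z": -65,"yaw": -48},{"x": 297,"y": -414,"z": -80,"yaw": -54},{"x": 330,"y": -460,"z": -95,"yaw": -60},{"x": 363.7,"y": -507.7,"z": -110,"yaw": -66.6},{"x": 363.7,"y": -507.7,"z": -122,"yaw": -66.6}], grip=85, grip_force=20)

```text
time: 1.6
ee_pos: [0.5962, -0.0121, 0.1286]
tcp_rot: [-179.8, 0.0, 88.2]
wrist_force: [-1.0, 0.1, -0.9]
opening: 0.0848
```

Call:
servo_tool(steps=[{"x": -0.9,"y": 3,"z": -30},{"x": -0.9,"y": 3,"z": -62},{"x": -0.9,"y": 3,"z": -62}])

```text
schema error: expected keys x, y, z, yaw
```

Call:
servo_tool(steps=[{"x": 0},{"x": 0},{"x": 0},{"x": 0}], grip=40, grip_force=20)

```text
schema error: expected keys x, y, z, yaw
```

Call:
servo_tool(steps=[{"x": -0.9,"y": 3,"z": -30,"yaw": 0},{"x": -0.9,"y": 3,"z": -62,"yaw": 0},{"x": -0.9,"y": 3,"z": -62,"yaw": 0}])

```text
time: 1.98
ee_pos: [0.5932, -0.0084, 0.064]
tcp_rot: [-179.5, 0.0, 88.3]
wrist_force: [0.1, -0.1, 0.7]
opening: 0.0848
```

Call:
servo_tool(steps=[{"x": 0,"y": 0,"z": 0,"yaw": 0},{"x": 0,"y": 0,"z": 0,"yaw": 0},{"x": 0,"y": 0,"z": 0,"yaw": 0},{"x": 0,"y": 0,"z": 0,"yaw": 0},{"x": 0,"y": 0,"z": 0,"yaw": 0}], grip=40, grip_force=20)

```text
time: 2.6
ee_pos: [0.5942, -0.0081, 0.0658]
tcp_rot: [-179.7, -0.0, 88.3]
wrist_force: [0.1, 2.6, 7.7]
opening: 0.0503
```

Call:
servo_tool(steps=[{"x": 0,"y": 0,"z": 15,"yaw": 0},{"x": 0,"y": 0,"z": 40,"yaw": 0},{"x": 0,"y": 0,"z": 70,"yaw": 0},{"x": 0,"y": 0,"z": 70,"yaw": 0}])

```text
time: 3.1
ee_pos: [0.5954, -0.0082, 0.1388]
tcp_rot: [-180.0, -0.0, 88.3]
wrist_force: [0.6, 0.5, -3.0]
opening: 0.0502
```

Run:
```python
from h import *
im,d=camera("scene"); c=im[100:280,250:420]; save(cv2.resize(c,None,fx=3.3,fy=3.3,interpolation=cv2.INTER_CUBIC),"s1.png")
```

```text
(no output)
```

View pics/s1.png

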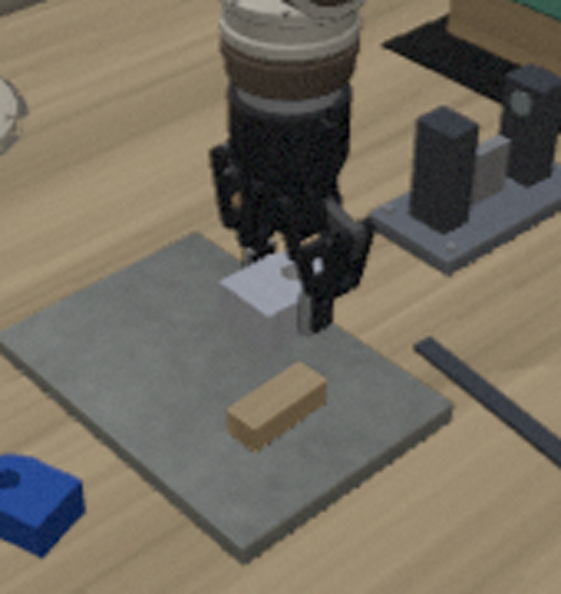

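Call:
servo_tool(steps=[{"x": -20,"y": 45,"z": 15,"yaw": 0},{"x": -40,"y": 90,"z": 26,"yaw": 0.5},{"x": -60,"y": 135,"z": 26,"yaw": 1},{"x": -80,"y": 180,"z": 26,"yaw": 1.5},{"x": -100,"y": 226,"z": 26,"yaw": 1.7},{"x": -100,"y": 226,"z": 26,"yaw": 1.7},{"x": -100,"y": 226,"z": 26,"yaw": 1.7}])

```text
time: 4.03
ee_pos: [0.4943, 0.2175, 0.1615]
tcp_rot: [-179.7, 0.1, 90.0]
wrist_force: [-0.5, -0.1, -3.7]
opening: 0.0502
```

```bash
cat > shot.py <<'E'
import sys
from h import *
n,x0,y0,x1,y1,s,f=sys.argv[1:]; x0,y0,x1,y1=map(int,(x0,y0,x1,y1)); s=float(s)
im,d=camera(n); np.savez(f+".npz",im=im,d=d); save(cv2.resize(im[y0:y1,x0:x1],None,fx=s,fy=s,interpolation=cv2.INTER_CUBIC),f+".png")
o=get_obs(); print(o["time"],o["ee_pos"],o["tcp_rot"],o["wrist_force"],o["opening"])
E
python3 shot.py scene 310 60 490 210 4 s2; python3 shot.py top 150 150 350 250 4 t2
```

```text
4.075 [0.49464579 0.21710914 0.16173536] [-1.79738910e+02  3.83616002e-02  8.99435313e+01] [ 1.31505034 -0.12575508 -2.1635092 ] 0.05048005335808894
4.125 [0.4948686  0.21687141 0.16194945] [-1.79754343e+02  2.59700544e-02  8.99024301e+01] [ 0.30384392 -0.12650589 -3.4657053 ] 0.05002074143743078
```

View pics/s2.png

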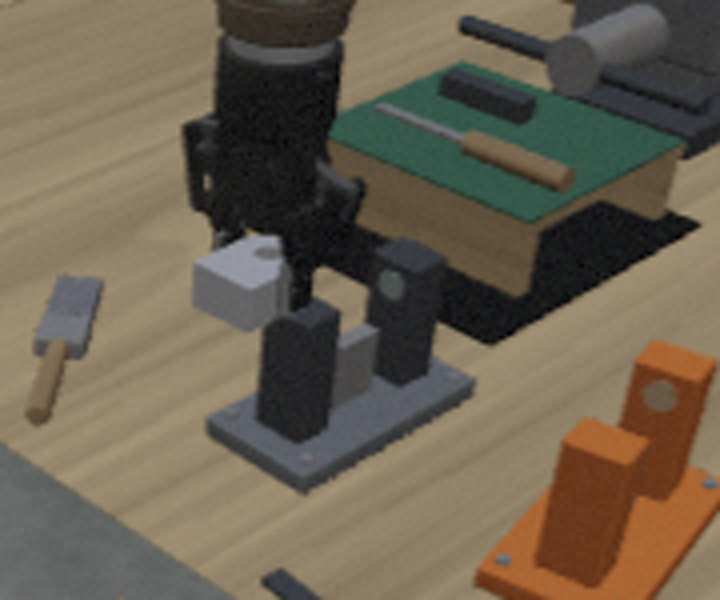

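View pics/t2.png

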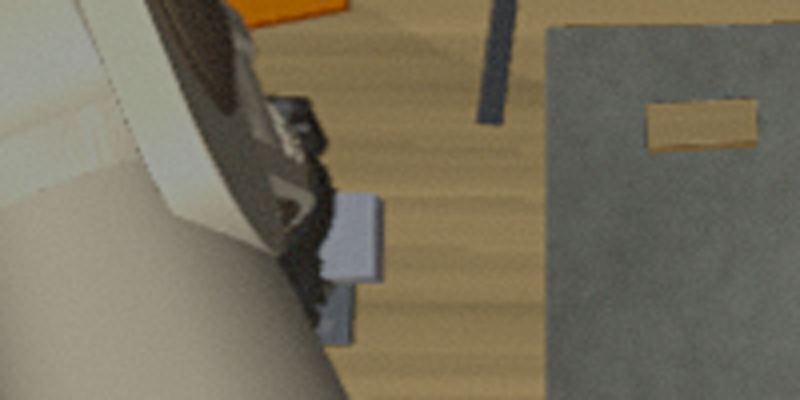

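Call:
servo_tool(steps=[{"x": 0,"y": 0,"z": -12,"yaw": 0},{"x": 0,"y": 0,"z": -20,"yaw": 0},{"x": 0,"y": -1,"z": -25,"yaw": 0},{"x": 0,"y": -3,"z": -30,"yaw": 0},{"x": 0,"y": -4,"z": -33,"yaw": 0},{"x": 0,"y": -4,"z": -35,"yaw": 0}])

```text
time: 4.88
ee_pos: [0.4948, 0.2122, 0.1279]
tcp_rot: [-179.8, 0.0, 89.9]
wrist_force: [-5.1, -5.6, 8.2]
opening: 0.0506
```

```bash
python3 shot.py scene 310 60 490 210 4 s3
```

```text
4.925 [0.49482653 0.21219219 0.12765695] [-1.79789775e+02  5.58659210e-02  8.98732719e+01] [-2.78225441 -4.76875861  6.47110108] 0.05043764774778355
```

View pics/s3.png

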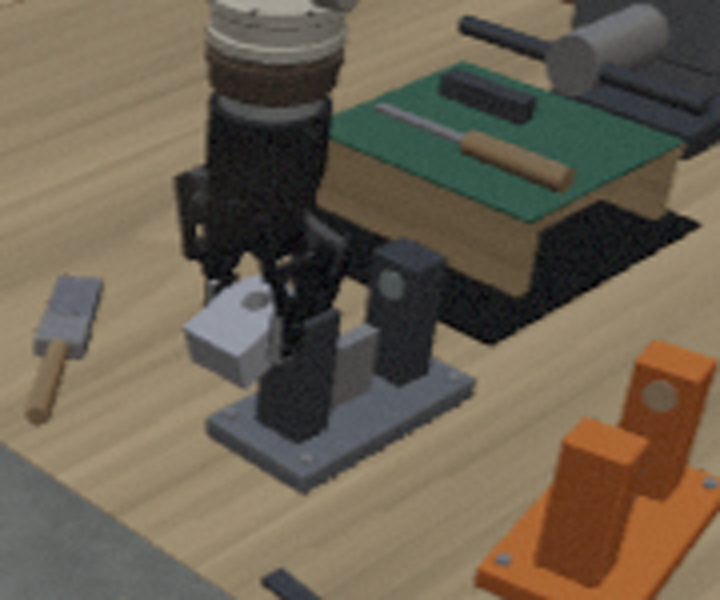

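Call:
servo_tool(steps=[{"x": 0,"y": 0,"z": -6,"yaw": 0},{"x": 0,"y": 1.5,"z": -13,"yaw": 0},{"x": 0,"y": 3,"z": -17,"yaw": 0},{"x": 0,"y": 5,"z": -21,"yaw": 0},{"x": 0,"y": 7.5,"z": -25,"yaw": 0},{"x": 0,"y": 10,"z": -28,"yaw": 0},{"x": 0,"y": 10,"z": -28,"yaw": 0}])

```text
time: 5.8
ee_pos: [0.4945, 0.2211, 0.0992]
tcp_rot: [-179.7, 0.2, 89.8]
wrist_force: [-1.0, -5.7, -1.5]
opening: 0.05
```

```bash
python3 shot.py scene 310 60 490 210 4 s4
```

```text
5.85 [0.4945335  0.22101981 0.09922584] [-1.79745320e+02  1.78585710e-01  8.98289582e+01] [-1.21333705 -5.70266911 -1.53787582] 0.050218920890472404
```

View pics/s4.png

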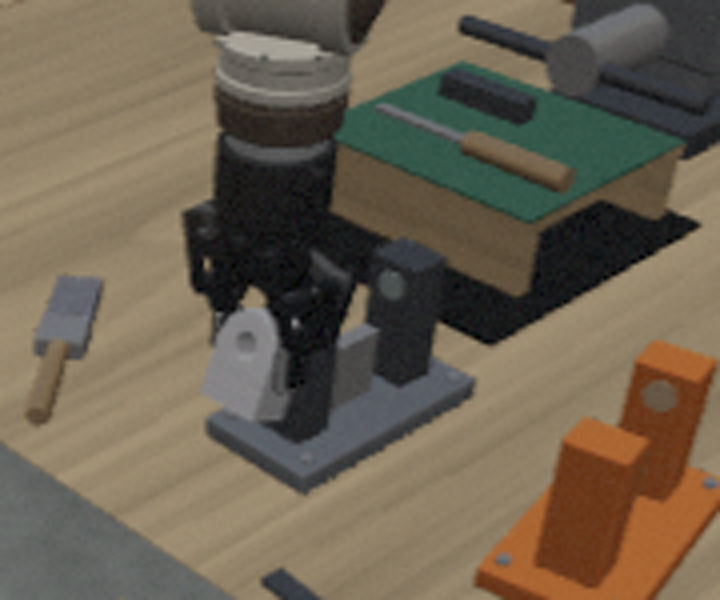

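Call:
servo_tool(steps=[{"x": 0,"y": 3,"z": -2,"yaw": 0},{"x": 0,"y": 6,"z": -3,"yaw": 0},{"x": 0,"y": 8.5,"z": -4,"yaw": 0},{"x": 0,"y": 8.5,"z": -4,"yaw": 0}])

```text
time: 6.35
ee_pos: [0.4943, 0.2278, 0.0943]
tcp_rot: [-179.7, 0.4, 89.8]
wrist_force: [0.4, -9.1, -4.9]
opening: 0.0502
```

```bash
python3 shot.py scene 310 60 490 210 4 s5
```

```text
6.4 [0.49427833 0.22781476 0.09427577] [-179.68323363    0.37311316   89.75616234] [ 0.30615424 -8.82235075 -3.99665646] 0.05023042380852808
```

View pics/s5.png

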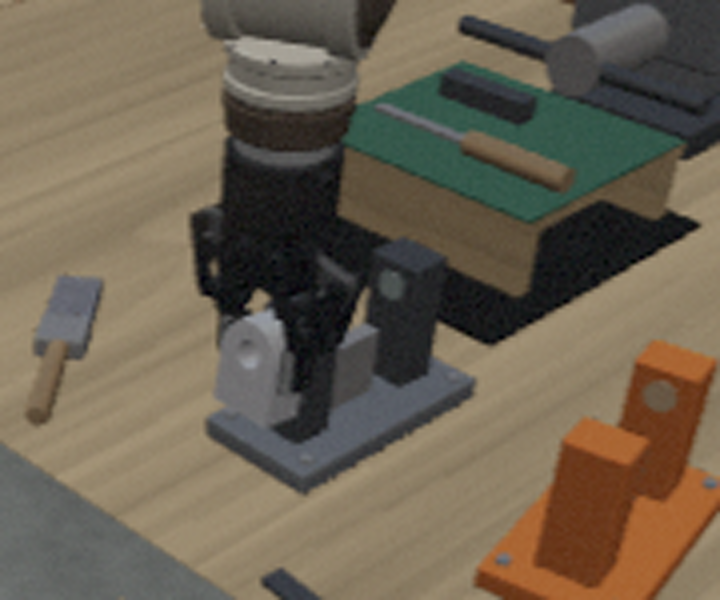

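Call:
servo_tool(steps=[{"x": 0,"y": -15,"z": 0,"yaw": 0},{"x": 0,"y": -45,"z": 15,"yaw": 0},{"x": -10,"y": -95,"z": 25,"yaw": 0},{"x": -25,"y": -145,"z": 25,"yaw": 0},{"x": -35,"y": -195,"z": 15,"yaw": 0},{"x": -44,"y": -241,"z": 0,"yaw": 0},{"x": -44,"y": -241,"z": -8,"yaw": 0},{"x": -44,"y": -241,"z": -16,"yaw": 0},{"x": -44,"y": -241,"z": -16,"yaw": 0}])

```text
time: 7.52
ee_pos: [0.4501, -0.0126, 0.0778]
tcp_rot: [-179.6, 0.4, 89.8]
wrist_force: [0.5, -0.1, -3.0]
opening: 0.0501
```

```bash
python3 shot.py scene 230 130 380 260 4 s6
```

```text
7.575 [ 0.45032445 -0.01246855  0.07819146] [-179.66849416    0.36354876   89.83533864] [-0.18639082  0.28596159 -2.42502442] 0.050139315799901586
```

View pics/s6.png

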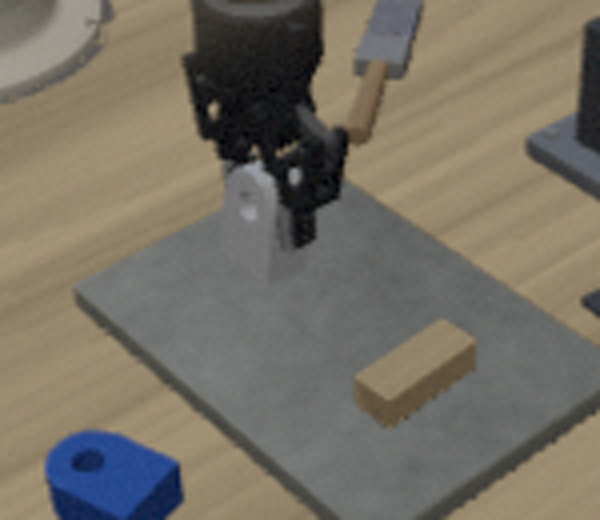

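Call:
servo_tool(steps=[{"x": 0,"y": 0,"z": -6,"yaw": 0},{"x": 0,"y": 0,"z": -11,"yaw": 0},{"x": 0,"y": 0,"z": -14,"yaw": 0},{"x": 0,"y": 0,"z": -14,"yaw": 0}])

```text
time: 8.07
ee_pos: [0.4503, -0.0124, 0.0642]
tcp_rot: [-179.7, 0.4, 89.8]
wrist_force: [0.3, 0.3, -2.9]
opening: 0.0504
```

Call:
servo_tool(steps=[{"x": 0,"y": 0,"z": -1.5,"yaw": 0},{"x": 0,"y": 0,"z": -3,"yaw": 0},{"x": 0,"y": 0,"z": -3,"yaw": 0}])

```text
time: 8.45
ee_pos: [0.4507, -0.0128, 0.0635]
tcp_rot: [-179.8, 0.4, 89.8]
wrist_force: [-7.9, -1.2, 18.8]
opening: 0.0498
```

Call:
servo_tool(steps=[{"x": 0,"y": 0,"z": 0.5,"yaw": 0},{"x": 0,"y": 0,"z": 0.5,"yaw": 0}])

```text
time: 8.7
ee_pos: [0.4509, -0.0128, 0.064]
tcp_rot: [-179.8, 0.4, 89.8]
wrist_force: [0.6, 0.9, -2.7]
opening: 0.0503
```

```bash
python3 shot.py scene 260 140 340 220 7 s7
```

```text
8.75 [ 0.45093462 -0.01283242  0.06387588] [-179.80311426    0.4155307    89.81543107] [ 0.01291991 -0.08557194 -0.24712006] 0.049954527618475644
```

View pics/s7.png

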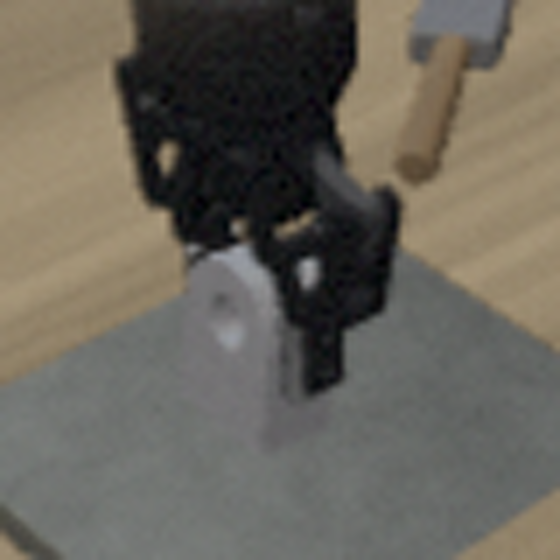

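Block looks upright on the plate (bore about (228,320) of the crop). Release and withdraw upward.

Call:
servo_tool(steps=[{"x": 0,"y": 0,"z": 0,"yaw": 0},{"x": 0,"y": 0,"z": 0,"yaw": 0},{"x": 0,"y": 0,"z": 0,"yaw": 0},{"x": 0,"y": 0,"z": 0,"yaw": 0}], grip=80)

```text
time: 9.25
ee_pos: [0.451, -0.0128, 0.0639]
tcp_rot: [-179.8, 0.4, 89.8]
wrist_force: [-0.4, 0.1, -0.0]
opening: 0.0797
```

Call:
servo_tool(steps=[{"x": 0,"y": 0,"z": 20,"yaw": 0},{"x": 0,"y": 0,"z": 60,"yaw": 0},{"x": 0,"y": 0,"z": 110,"yaw": 0},{"x": -40,"y": 0,"z": 150,"yaw": -10},{"x": -80,"y": 0,"z": 150,"yaw": -20},{"x": -120,"y": 0,"z": 150,"yaw": -30},{"x": -150,"y": 0,"z": 150,"yaw": -40}])

```text
time: 10.12
ee_pos: [0.2997, -0.0128, 0.2141]
tcp_rot: [-179.8, 0.4, 49.5]
wrist_force: [-0.4, -0.1, -0.8]
opening: 0.0801
```

```bash
python3 shot.py scene 230 130 380 260 4 s8; python3 shot.py top 270 150 370 270 5 t8; cp t8.npz pics/ 2>/dev/null; ls *.png pics/*.npz
python3 - <<'E'
from h import *
z=np.load("t8.npz");W=cloud("top",z["d"]); P=W[155:265,288:362].reshape(-1,3)
for lo,hi in ((.03,.097),(.06,.097),(.08,.1)):
    Q=P[(P[:,2]>lo)&(P[:,2]<hi)&(P[:,0]<.55)]; 
    if len(Q)>4: print(len(Q),cv2.minAreaRect((Q[:,:2]*1000).astype(np.float32)),Q[:,2].max())
E
```

```text
10.175 [ 0.29731788 -0.01276925  0.21449253] [-179.80084546    0.42218155   48.98864189] [ 3.3067083  -0.63502758  3.65655163] 0.08008113688351544
10.225 [ 0.29933349 -0.01282037  0.21451622] [-179.87735375    0.36110507   49.59848882] [ 0.6869411  -0.43173011  0.47983005] 0.0801341867103702
pics/t8.npz
260 ((449.34295654296875, -20.26259994506836), (47.7838020324707, 31.355472564697266), 0.13992124795913696) 0.09332940336945346
247 ((449.8555908203125, -19.965858459472656), (46.736167907714844, 30.796255111694336), 0.10097543150186539) 0.09332940336945346
180 ((448.8224792480469, -19.889591217041016), (41.074676513671875, 30.518537521362305), 0.1889064460992813) 0.09332940336945346ls: cannot access '*.png': No such file or directory
```

View pics/s8.png

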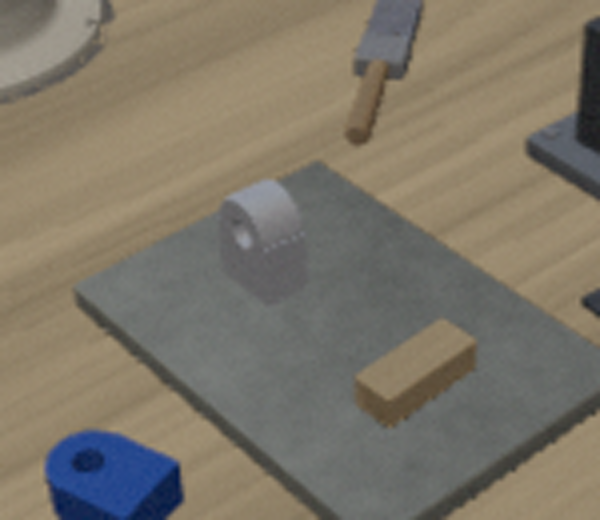

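View pics/t8.png

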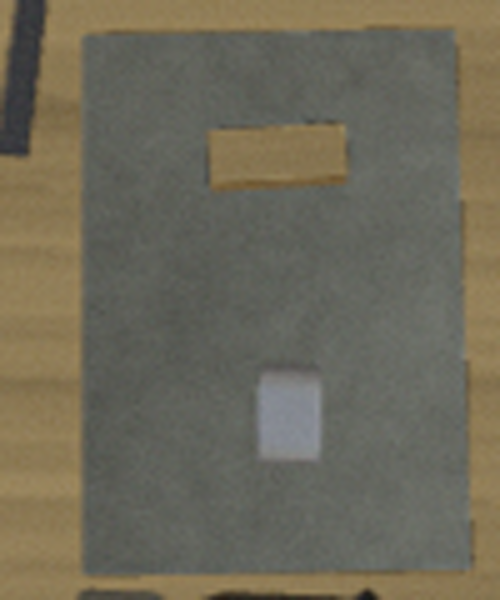

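Call:
servo_tool(steps=[{"x": 40,"y": -2,"z": 0,"yaw": -10},{"x": 80,"y": -4,"z": 0,"yaw": -20},{"x": 120,"y": -6,"z": 0,"yaw": -30},{"x": 151,"y": -6.7,"z": -20,"yaw": -40},{"x": 151,"y": -6.7,"z": -50,"yaw": -49.6},{"x": 151,"y": -6.7,"z": -80,"yaw": -49.6},{"x": 151,"y": -6.7,"z": -80,"yaw": -49.6}])

```text
time: 11.1
ee_pos: [0.4497, -0.0195, 0.1323]
tcp_rot: [-179.9, 0.6, 0.1]
wrist_force: [0.5, -0.1, 1.1]
opening: 0.0802
```

Call:
servo_tool(steps=[{"x": 0.8,"y": 0,"z": -35,"yaw": 0},{"x": 0.8,"y": 0,"z": -68,"yaw": 0},{"x": 0.8,"y": 0,"z": -68,"yaw": 0}])

```text
time: 11.48
ee_pos: [0.4499, -0.0194, 0.0637]
tcp_rot: [-179.9, 0.7, 0.2]
wrist_force: [-0.3, 0.7, 0.4]
opening: 0.0801
```

Call:
servo_tool(steps=[{"x": 0,"y": 0,"z": 0,"yaw": 0},{"x": 0,"y": 0,"z": 0,"yaw": 0},{"x": 0,"y": 0,"z": 0,"yaw": 0},{"x": 0,"y": 0,"z": 0,"yaw": 0},{"x": 0,"y": 0,"z": 0,"yaw": 0},{"x": 0,"y": 0,"z": 0,"yaw": 0},{"x": 0,"y": 0,"z": 0,"yaw": 0}], grip=22, grip_force=35)

```text
time: 12.35
ee_pos: [0.4507, -0.0195, 0.0651]
tcp_rot: [-179.9, 0.6, 0.2]
wrist_force: [0.3, -0.7, 5.6]
opening: 0.0313
```

```bash
python3 shot.py scene 250 120 350 220 6 s9
```

```text
12.4 [ 0.45072702 -0.01950641  0.06514822] [-179.87210561    0.58863241    0.19420788] [ 0.61965698 -1.03625002  7.71113668] 0.03187281884857218
```

View pics/s9.png

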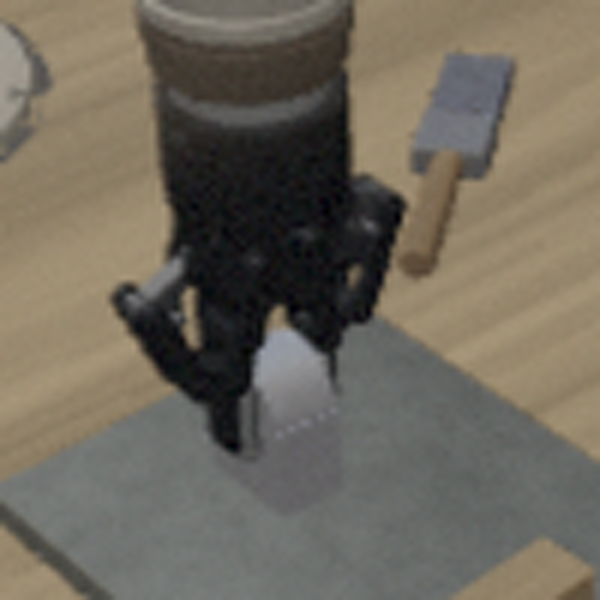

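Call:
servo_tool(steps=[{"x": 0,"y": 0,"z": 20,"yaw": 0},{"x": 0,"y": 20,"z": 60,"yaw": 5},{"x": 5,"y": 55,"z": 100,"yaw": 15},{"x": 10,"y": 95,"z": 125,"yaw": 25},{"x": 15,"y": 135,"z": 125,"yaw": 35},{"x": 20,"y": 175,"z": 125,"yaw": 45},{"x": 25,"y": 215,"z": 125,"yaw": 55},{"x": 30,"y": 255,"z": 125,"yaw": 65},{"x": 37,"y": 295,"z": 125,"yaw": 75},{"x": 44.5,"y": 325,"z": 125,"yaw": 85},{"x": 44.8,"y": 337.5,"z": 125,"yaw": 89.8},{"x": 44.8,"y": 337.5,"z": 125,"yaw": 89.8}])

```text
time: 13.9
ee_pos: [0.4952, 0.3186, 0.1896]
tcp_rot: [-179.8, 0.6, 90.0]
wrist_force: [-0.1, 0.3, -3.6]
opening: 0.0316
```

```bash
python3 shot.py scene 310 50 490 200 4 s10; python3 shot.py top 120 150 270 260 5 t10
```

```text
13.95 [0.49527926 0.31792605 0.18976489] [-179.82685385    0.62814379   89.91982177] [-0.15111252 -0.36969264 -3.75368622] 0.03136007729215416
14.0 [0.49536507 0.31756566 0.18995986] [-179.84120864    0.61910701   89.87998258] [-0.3231228   0.14636311 -3.03493725] 0.03148945720738773
```

View pics/s10.png

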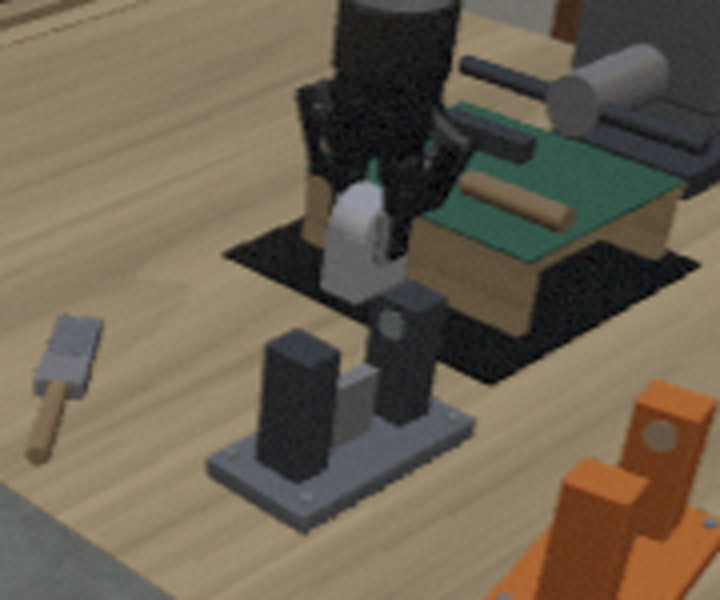

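View pics/t10.png

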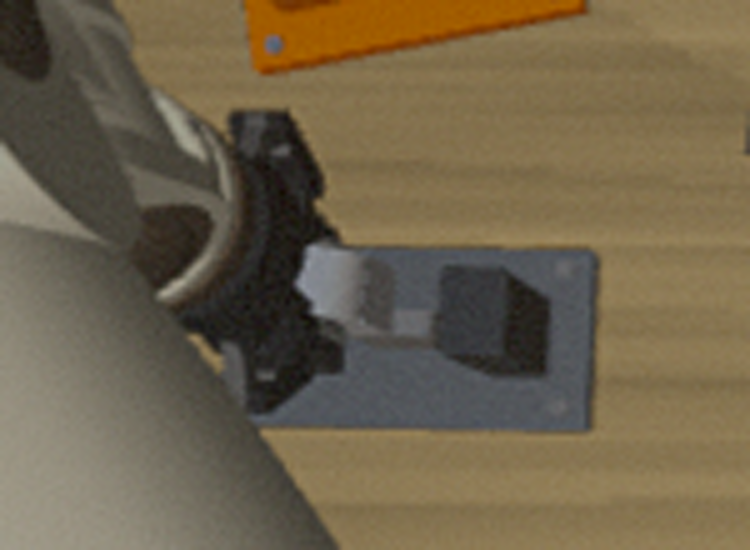

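Call:
servo_tool(steps=[{"x": 0,"y": 0,"z": -25,"yaw": 0},{"x": 0,"y": 0,"z": -45,"yaw": 0},{"x": 0,"y": 0,"z": -60,"yaw": 0},{"x": 0,"y": 0,"z": -68,"yaw": 0},{"x": 0,"y": 0,"z": -68,"yaw": 0}])

```text
time: 14.62
ee_pos: [0.4953, 0.3173, 0.1218]
tcp_rot: [-179.8, 0.6, 89.8]
wrist_force: [-0.1, -0.6, -3.0]
opening: 0.0319
```

```bash
python3 shot.py scene 350 80 440 190 6 s11; python3 shot.py top 160 180 260 250 7 t11
```

```text
14.675 [0.49550245 0.3174822  0.12244873] [-179.8664733     0.60557335   89.85646499] [-0.22299629  0.71612853 -2.96924208] 0.03150841026994048
14.725 [0.49563456 0.31763621 0.12274144] [-179.8914577     0.58870737   89.8661934 ] [ 0.11964429 -0.01179579 -2.9582691 ] 0.03170293206620497
```

View pics/s11.png

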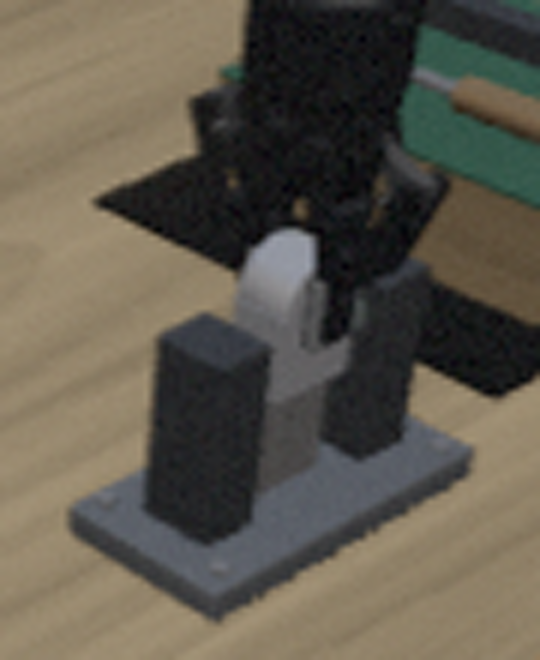

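View pics/t11.png

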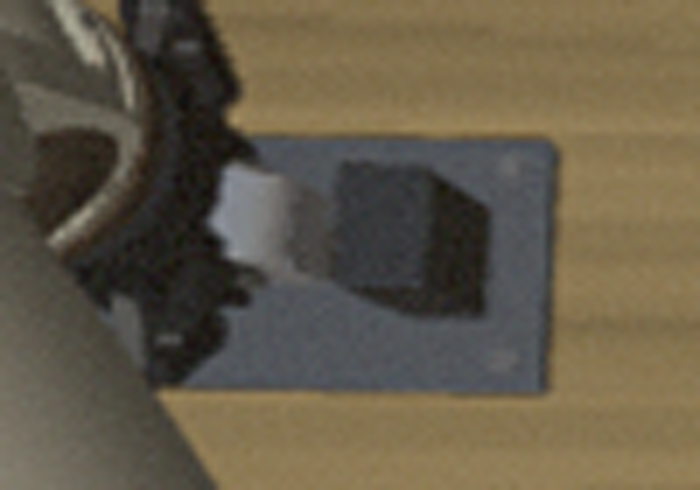

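Call:
servo_tool(steps=[{"x": 0,"y": 0,"z": -2,"yaw": 0},{"x": 0,"y": 0,"z": -4,"yaw": 0},{"x": 0,"y": 0,"z": -6,"yaw": 0},{"x": 0,"y": 0,"z": -6,"yaw": 0}])

```text
time: 15.22
ee_pos: [0.4955, 0.3176, 0.1165]
tcp_rot: [-179.9, 0.6, 89.9]
wrist_force: [-0.6, 0.1, -3.3]
opening: 0.0316
```

Call:
servo_tool(steps=[{"x": 0,"y": 0,"z": -0.7,"yaw": 0},{"x": 0,"y": 0,"z": -1.4,"yaw": 0},{"x": 0,"y": 0,"z": -1.4,"yaw": 0}])

```text
time: 15.6
ee_pos: [0.4955, 0.3176, 0.1152]
tcp_rot: [-179.9, 0.6, 89.9]
wrist_force: [0.1, -0.0, -2.4]
opening: 0.0316
```

Call:
servo_tool(steps=[{"x": 0,"y": 0,"z": -0.6,"yaw": 0},{"x": 0,"y": 0,"z": -0.9,"yaw": 0},{"x": 0,"y": 0,"z": -0.9,"yaw": 0}])

```text
time: 15.98
ee_pos: [0.4955, 0.3176, 0.1152]
tcp_rot: [-179.9, 0.6, 89.9]
wrist_force: [-2.9, -2.2, 4.9]
opening: 0.0316
```

Call:
servo_tool(steps=[{"x": 0,"y": 0,"z": 0,"yaw": 0},{"x": 0,"y": 0,"z": 0,"yaw": 0},{"x": 0,"y": 0,"z": 0,"yaw": 0},{"x": 0,"y": 0,"z": 0,"yaw": 0}], grip=70)

```text
time: 16.48
ee_pos: [0.4955, 0.3176, 0.1151]
tcp_rot: [-179.9, 0.6, 89.9]
wrist_force: [0.8, 0.9, -0.0]
opening: 0.0701
```

```bash
python3 shot.py scene 350 80 440 190 6 s12
```

```text
16.525 [0.49554121 0.31762286 0.11508683] [-179.90715085    0.57884613   89.8687546 ] [-0.36728525 -0.38823771 -0.63993677] 0.06967115998863704
```

View pics/s12.png

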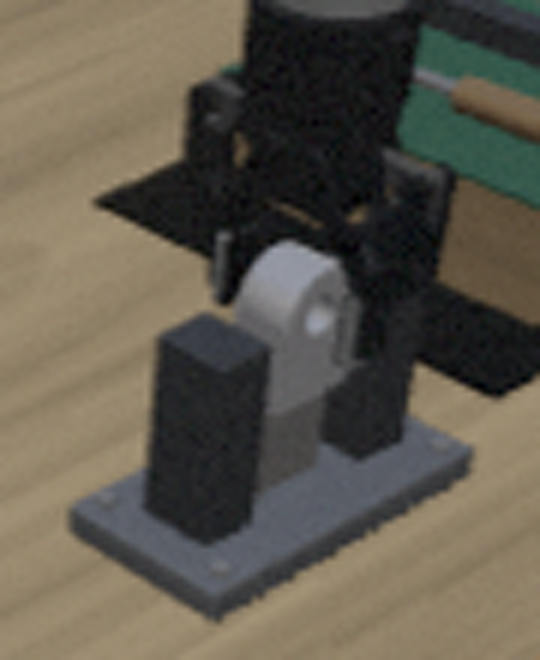

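Call:
servo_tool(steps=[{"x": 0,"y": 0,"z": 15,"yaw": 0},{"x": 0,"y": 0,"z": 45,"yaw": 0},{"x": 0,"y": 0,"z": 85,"yaw": 0},{"x": 0,"y": 0,"z": 120,"yaw": 0},{"x": -30,"y": -50,"z": 120,"yaw": -5},{"x": -50,"y": -105,"z": 120,"yaw": -10},{"x": -60,"y": -165,"z": 120,"yaw": -20},{"x": -65,"y": -225,"z": 120,"yaw": -30},{"x": -70,"y": -285,"z": 120,"yaw": -40},{"x": -75,"y": -345,"z": 120,"yaw": -50},{"x": -75,"y": -405,"z": 120,"yaw": -60},{"x": -75,"y": -465,"z": 120,"yaw": -70}])

```text
time: 18.02
ee_pos: [0.4202, -0.1493, 0.2366]
tcp_rot: [-180.0, 0.5, 19.5]
wrist_force: [0.7, 0.9, 0.2]
opening: 0.0699
```

```bash
python3 shot.py scene 330 70 450 190 5 s13; python3 shot.py top 150 180 270 250 6 t13
python3 - <<'E'
from h import *
p=np.array([[200,115],[440,98],[473,400],[224,414],[345,520],[385,517],[330,404],[380,403],[108,125],[148,492],[475,465]])/9+[410-.5,190-.5]
z=[.101]*4+[.1025]*4+[.060]*3
for q,zz in zip(p,z): print(np.round(q,1),np.round(at_z("top",[q],zz)*1000,1))
zf=np.load("t13.npz");W=cloud("top",zf["d"])
P=W[180:250,150:270].reshape(-1,3);Q=P[(P[:,2]>.123)&(P[:,2]<.145)]
print(len(Q),cv2.minAreaRect((Q[:,:2]*1000).astype(np.float32)),Q[:,2].max())
E
```

```text
18.075 [ 0.41980313 -0.15495292  0.2360641 ] [179.89458885   0.56029084  18.8010696 ] [-3.6324196  -2.56217741 -1.62204571] 0.06996872823197288
18.125 [ 0.41993398 -0.15202751  0.23594563] [179.99886193   0.5624098   19.25112246] [-0.84181218  0.53008749  0.24425563] 0.07005434772551142
[431.7 202.3] [[ 522.9 -284.7  101. ]]
[458.4 200.4] [[ 528. -353.  101.]]
[462.1 233.9] [[ 442.7 -357.9  101. ]]
[434.4 235.5] [[ 438.8 -288.   101. ]]
[447.8 247.3] [[ 409.4 -320.   102.5]]
[452.3 246.9] [[ 410.2 -331.1  102.5]]
[446.2 234.4] [[ 441.4 -317.3  102.5]]
[451.7 234.3] [[ 441.7 -331.3  102.5]]
[421.5 203.4] [[ 527.  -268.9   60. ]]
[425.9 244.2] [[ 419.8 -276.6   60. ]]
[462.3 241.2] [[ 427.7 -371.9   60. ]]
246 ((495.0541687011719, 316.3346862792969), (32.32135772705078, 45.54391860961914), 1.6905198097229004) 0.1435666561663146
```

View pics/s13.png

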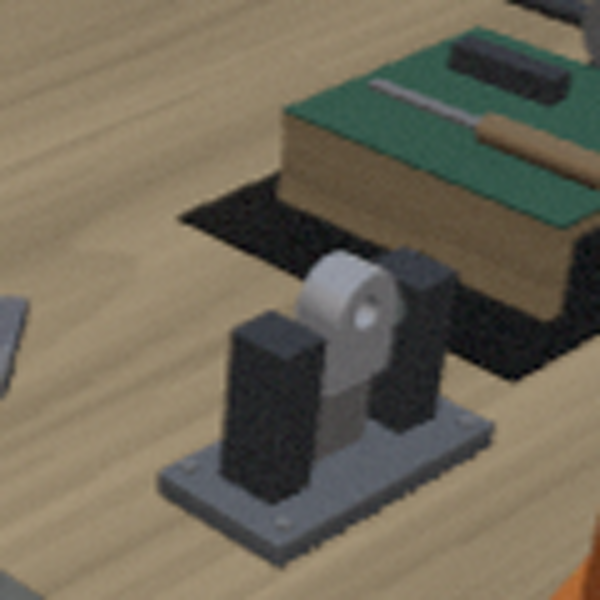

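View pics/t13.png

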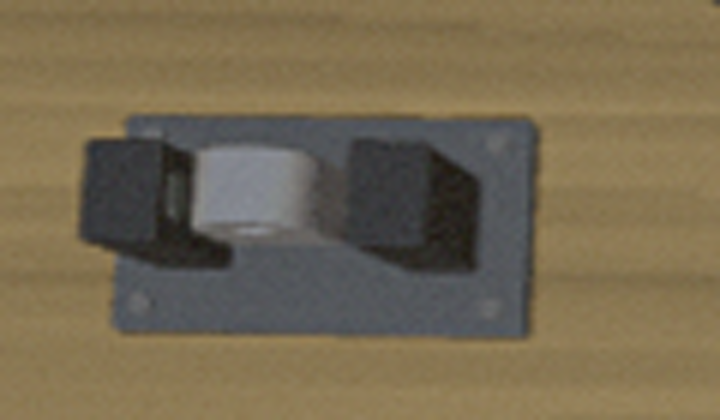

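Call:
servo_tool(steps=[{"x": 0,"y": -50,"z": 0,"yaw": -5},{"x": 1,"y": -105,"z": -10,"yaw": -10},{"x": 2,"y": -155,"z": -40,"yaw": -15.2},{"x": 2,"y": -172.3,"z": -70,"yaw": -15.2},{"x": 2,"y": -172.3,"z": -80,"yaw": -15.2},{"x": 2,"y": -172.3,"z": -80,"yaw": -15.2}], grip=45, grip_force=20)

```text
time: 18.88
ee_pos: [0.4221, -0.3233, 0.1565]
tcp_rot: [-180.0, 0.6, 4.1]
wrist_force: [-0.4, -1.0, 0.3]
opening: 0.0451
```

```bash
python3 shot.py scene 110 140 260 300 4 s14; python3 shot.py top 390 180 490 280 6 t14
```

```text
18.925 [ 0.42238477 -0.32346785  0.15730993] [179.96600426   0.50721096   4.1304668 ] [ 0.39452321 -0.24500777  0.46519116] 0.04475852999221489
18.975 [ 0.42260291 -0.32360858  0.15771987] [179.92940037   0.4683248    4.1374812 ] [0.33033746 0.24987493 0.46305478] 0.04490614383435063
```

View pics/s14.png

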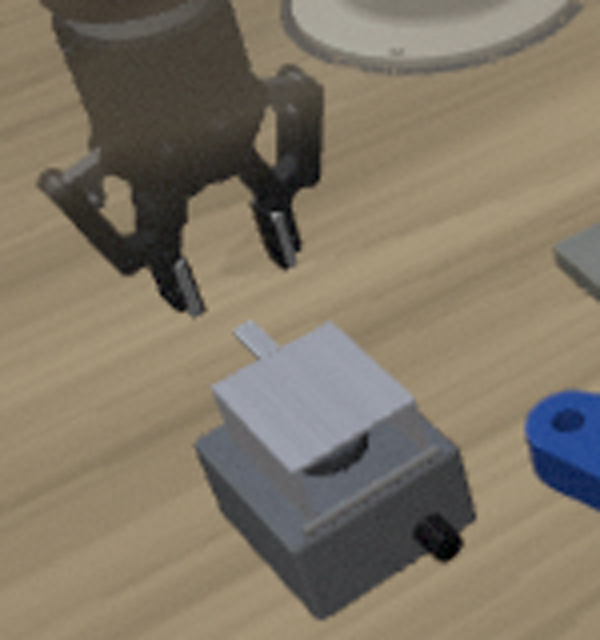

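View pics/t14.png

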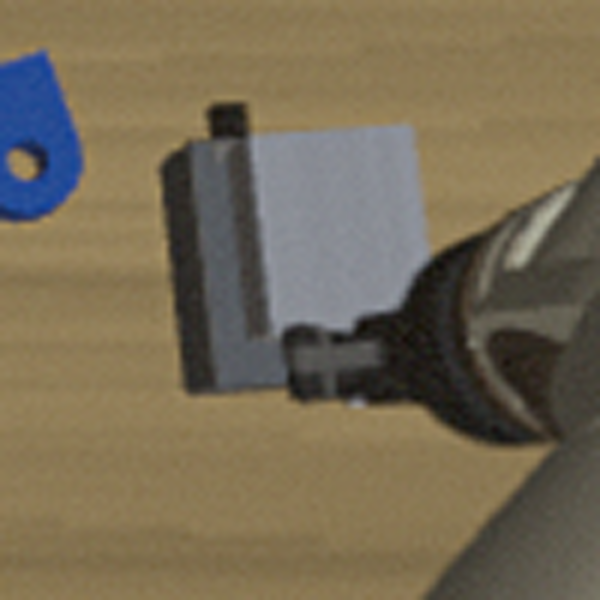

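Call:
servo_tool(steps=[{"x": -0.6,"y": -0.7,"z": -25,"yaw": 0},{"x": -0.6,"y": -0.7,"z": -46.5,"yaw": 0},{"x": -0.6,"y": -0.7,"z": -46.5,"yaw": 0}])

```text
time: 19.35
ee_pos: [0.422, -0.3234, 0.1113]
tcp_rot: [180.0, 0.5, 4.2]
wrist_force: [0.2, -0.3, 0.8]
opening: 0.0451
```

Call:
servo_tool(steps=[{"x": 0,"y": 0,"z": 0,"yaw": 0},{"x": 0,"y": 0,"z": 0,"yaw": 0},{"x": 0,"y": 0,"z": 0,"yaw": 0},{"x": 0,"y": 0,"z": 0,"yaw": 0},{"x": 0,"y": 0,"z": 0,"yaw": 0}], grip=5, grip_force=20)

```text
time: 19.98
ee_pos: [0.4227, -0.3248, 0.1131]
tcp_rot: [179.7, 0.4, 4.2]
wrist_force: [-0.0, -5.3, 1.8]
opening: 0.0114
```

```bash
python3 shot.py scene 110 140 260 300 4 s15
```

```text
20.025 [ 0.42271262 -0.3247321   0.1130362 ] [179.7477575    0.38488239   4.17846211] [ 0.14322171 -5.70682254  2.63854969] 0.011529936891563036
```

View pics/s15.png

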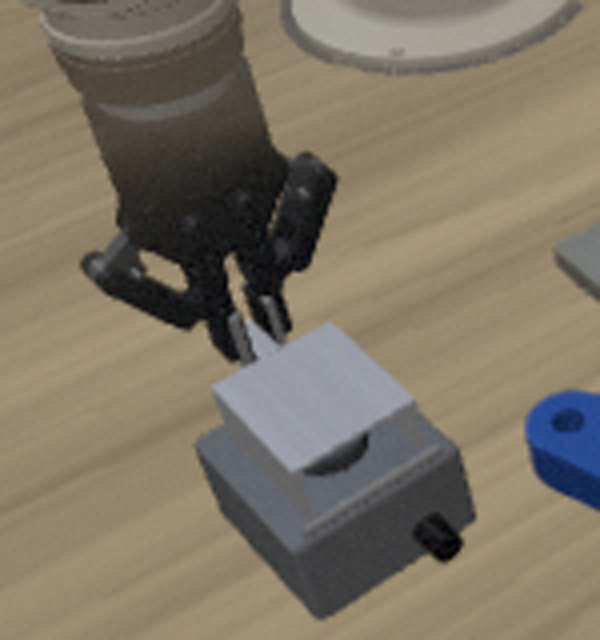

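Call:
servo_tool(steps=[{"x": 3.5,"y": 0.3,"z": 9,"yaw": 0},{"x": 8.2,"y": 0.6,"z": 17.5,"yaw": 0},{"x": 13.5,"y": 0.9,"z": 25.5,"yaw": 0},{"x": 19.4,"y": 1.4,"z": 33.2,"yaw": 0},{"x": 26,"y": 1.8,"z": 40.2,"yaw": 0},{"x": 33.1,"y": 2.3,"z": 46.8,"yaw": 0},{"x": 41,"y": 2.9,"z": 52.6,"yaw": 0},{"x": 49,"y": 3.4,"z": 57.8,"yaw": 0},{"x": 49,"y": 3.4,"z": 57.8,"yaw": 0}])

```text
time: 21.15
ee_pos: [0.4722, -0.3212, 0.1711]
tcp_rot: [179.8, 0.4, 4.2]
wrist_force: [-0.7, -1.6, -1.2]
opening: 0.0111
```

```bash
python3 shot.py scene 110 110 260 270 4 s16
```

```text
21.2 [ 0.47194141 -0.32122552  0.17092471] [179.75439676   0.38768365   4.20085991] [ 0.33105232 -0.2461871  -1.00551509] 0.011014013721519436
```

View pics/s16.png

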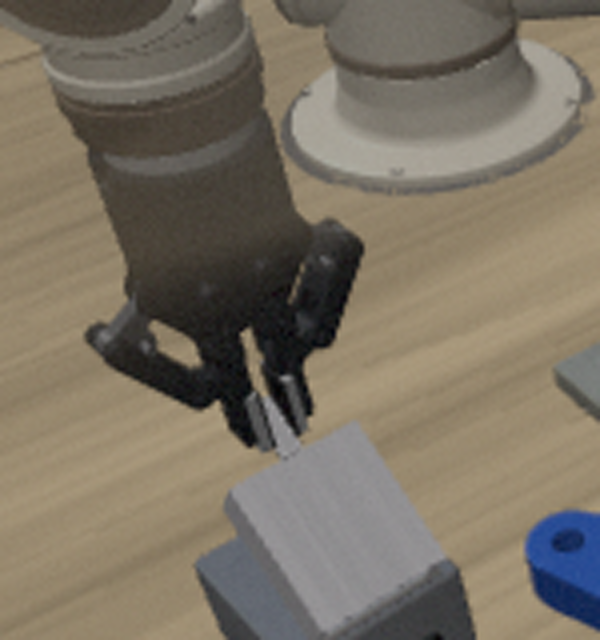

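Call:
servo_tool(steps=[{"x": 8.6,"y": 0.6,"z": 4.4,"yaw": 0},{"x": 17.5,"y": 1.2,"z": 8.1,"yaw": 0},{"x": 26.8,"y": 1.9,"z": 11,"yaw": 0},{"x": 36.2,"y": 2.5,"z": 13,"yaw": 0},{"x": 45.8,"y": 3.2,"z": 14.2,"yaw": 0},{"x": 55.5,"y": 3.9,"z": 14.6,"yaw": 0},{"x": 65,"y": 4.5,"z": 14.1,"yaw": 0},{"x": 74.7,"y": 5.2,"z": 12.8,"yaw": 0},{"x": 84.2,"y": 5.9,"z": 10.7,"yaw": 0},{"x": 93,"y": 6.5,"z": 7.7,"yaw": 0},{"x": 93,"y": 6.5,"z": 7.7,"yaw": 0}])

```text
time: 22.58
ee_pos: [0.5665, -0.3143, 0.1791]
tcp_rot: [179.7, 0.3, 4.2]
wrist_force: [-0.6, 3.6, 5.9]
opening: 0.011
```

```bash
python3 shot.py scene 110 110 260 270 4 s17
```

```text
22.625 [ 0.56620966 -0.31434864  0.17910371] [179.75187215   0.28310176   4.24036077] [0.17961407 3.51261429 5.70929584] 0.01153092737892716
```

View pics/s17.png

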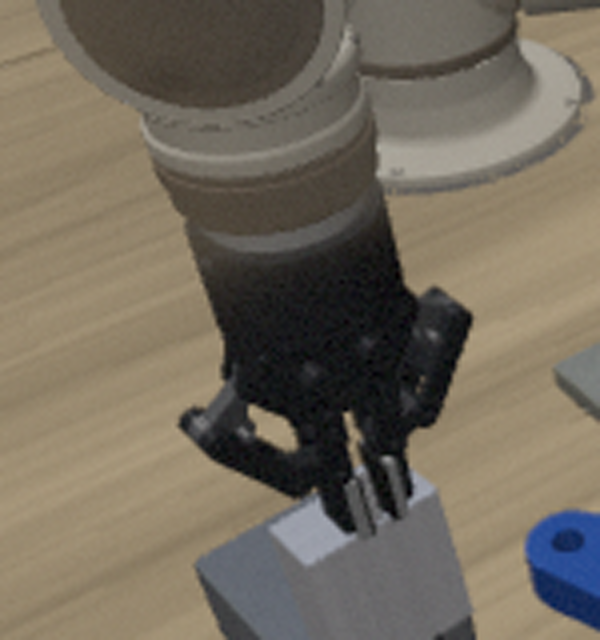

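Call:
servo_tool(steps=[{"x": 0,"y": 0,"z": 0,"yaw": 0},{"x": 0,"y": 0,"z": 0,"yaw": 0},{"x": 0,"y": 0,"z": 0,"yaw": 0},{"x": 0,"y": 0,"z": 0,"yaw": 0}], grip=45)

```text
time: 23.12
ee_pos: [0.5662, -0.3144, 0.179]
tcp_rot: [179.7, 0.3, 4.2]
wrist_force: [0.2, 0.4, -0.0]
opening: 0.0449
```

Call:
servo_tool(steps=[{"x": 0,"y": 0,"z": 25,"yaw": 0},{"x": -15,"y": 0,"z": 60,"yaw": 0},{"x": -60,"y": -3,"z": 60,"yaw": 0},{"x": -110,"y": -6,"z": 60,"yaw": 0},{"x": -160,"y": -6,"z": 60,"yaw": 0},{"x": -160,"y": -6,"z": 60,"yaw": 0}], grip=0)

```text
time: 23.88
ee_pos: [0.4037, -0.3205, 0.2399]
tcp_rot: [179.7, 0.3, 4.1]
wrist_force: [0.4, -0.5, 0.7]
opening: 0.0001
```

```bash
python3 shot.py scene 110 130 260 290 4 s18;python3 shot.py top 390 160 490 260 6 t18
```

```text
23.925 [ 0.40522161 -0.32068756  0.23974041] [179.69212027   0.21671891   4.12945033] [1.11862598 0.05638471 0.42896239] 0.0001430391471093337
23.975 [ 0.40610464 -0.32068804  0.23946596] [179.7050644    0.22606873   4.17789421] [-0.28563439  0.48195516  0.30748403] 6.116703711524232e-05
```

View pics/s18.png

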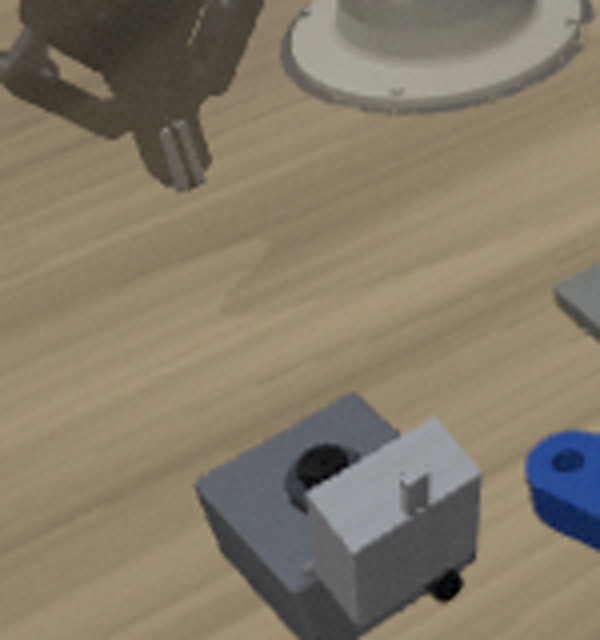

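View pics/t18.png

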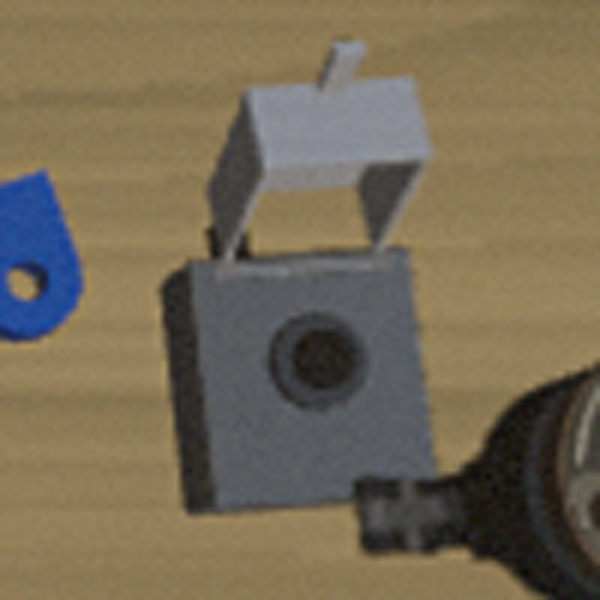

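Run:
```python
from h import *
print(at_z("top",[[322/6+390-.4,356/6+160-.4]],.082)*1000)
```

```text
[[ 482.98678112 -317.97797922   82.        ]]
```

Call:
servo_tool(steps=[{"x": 40,"y": 1,"z": 0,"yaw": 0},{"x": 77.4,"y": 1.7,"z": -20,"yaw": 0},{"x": 77.4,"y": 1.7,"z": -65,"yaw": 0},{"x": 77.4,"y": 1.7,"z": -110,"yaw": 0},{"x": 77.4,"y": 1.7,"z": -123,"yaw": 0},{"x": 77.4,"y": 1.7,"z": -123,"yaw": 0}])

```text
time: 24.72
ee_pos: [0.4839, -0.3188, 0.1164]
tcp_rot: [179.7, 0.3, 4.2]
wrist_force: [-0.2, -1.0, 0.2]
opening: -0.0003
```

```bash
python3 shot.py scene 110 130 260 290 4 s19
```

```text
24.775 [ 0.48425871 -0.31923267  0.11776   ] [1.79660790e+02 1.69168454e-01 4.19240255e+00] [-0.60583739 -0.04152392  0.75655455] -0.000440142634531485
```

View pics/s19.png

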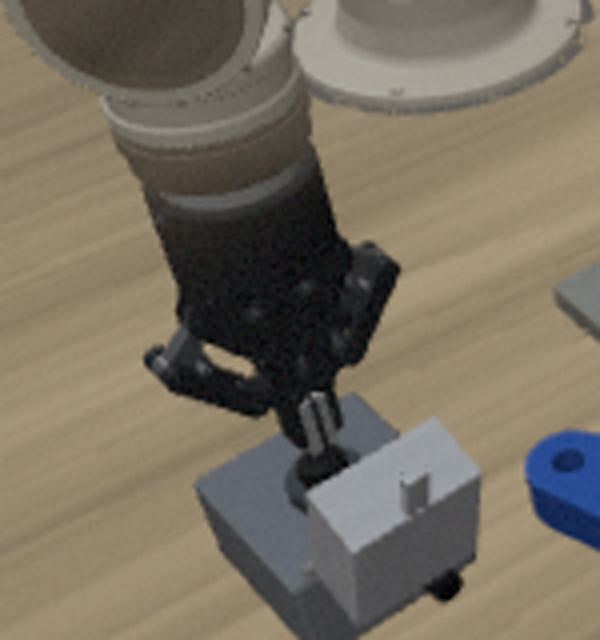

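Closed fingertips are over the button (crop (320,460)). Press in steps.

Call:
servo_tool(steps=[{"x": -0.5,"y": 0,"z": -8,"yaw": 0},{"x": -0.5,"y": 0,"z": -14,"yaw": 0},{"x": -0.5,"y": 0,"z": -16,"yaw": 0},{"x": -0.5,"y": 0,"z": -17,"yaw": 0}])

```text
time: 25.28
ee_pos: [0.484, -0.3194, 0.1013]
tcp_rot: [179.6, 0.1, 4.2]
wrist_force: [0.5, -0.3, 3.1]
opening: -0.0002
```

Call:
servo_tool(steps=[{"x": 0,"y": 0,"z": -2,"yaw": 0},{"x": 0,"y": 0,"z": -3.5,"yaw": 0},{"x": 0,"y": 0,"z": -3.5,"yaw": 0}])

```text
time: 25.65
ee_pos: [0.484, -0.3194, 0.0981]
tcp_rot: [179.6, 0.1, 4.2]
wrist_force: [-1.2, -0.4, 5.0]
opening: -0.0006
```

Call:
servo_tool(steps=[{"x": 0,"y": 0,"z": -0.8,"yaw": 0},{"x": 0,"y": 0,"z": -1.5,"yaw": 0},{"x": 0,"y": 0,"z": -1.5,"yaw": 0}])

```text
time: 26.02
ee_pos: [0.4841, -0.3194, 0.0979]
tcp_rot: [179.6, 0.1, 4.2]
wrist_force: [-4.4, 2.1, 13.1]
opening: -0.0004
```

Call:
servo_tool(steps=[{"x": 0,"y": 0,"z": 5,"yaw": 0},{"x": 0,"y": 0,"z": 20,"yaw": 0},{"x": -5,"y": 0,"z": 60,"yaw": 0},{"x": -30,"y": 0,"z": 110,"yaw": 0},{"x": -80,"y": 20,"z": 130,"yaw": 0},{"x": -130,"y": 60,"z": 140,"yaw": 0},{"x": -170,"y": 110,"z": 140,"yaw": 0},{"x": -190,"y": 160,"z": 140,"yaw": 0},{"x": -190,"y": 160,"z": 140,"yaw": 0}])

```text
time: 27.15
ee_pos: [0.2929, -0.1575, 0.2394]
tcp_rot: [179.5, -0.1, 4.3]
wrist_force: [0.5, 0.7, 0.9]
opening: -0.0002
```

```bash
python3 shot.py scene 0 0 640 400 1.25 s20;python3 shot.py top 0 0 640 400 1.25 t20
python3 - <<'E'
from h import *
for n,b in (("s20",(120,200,230,300)),("s20",(340,90,450,190))):
    im=np.load(n+".npz")["im"][b[1]:b[3],b[0]:b[2]]; save(cv2.resize(im,None,fx=4,fy=4,interpolation=cv2.INTER_CUBIC),f"{n}_{b[0]}.png")
zf=np.load("t20.npz");W=cloud("top",zf["d"])
P=W[180:250,150:270].reshape(-1,3);Q=P[(P[:,2]>.123)&(P[:,2]<.145)]
print(len(Q),cv2.minAreaRect((Q[:,:2]*1000).astype(np.float32)),Q[:,2].max())
u=(443,219); print(W[216:223,440:447,2].round(4)[::2,::2])
# moved bystanders?
a=np.load("top0.npz")["im"].astype(int); d=np.abs(a-zf["im"]).sum(2)>90
ys,xs=np.nonzero(cv2.morphologyEx(d.astype(np.uint8),cv2.MORPH_OPEN,np.ones((3,3)))); 
n,l,s,c=cv2.connectedComponentsWithStats(cv2.morphologyEx(d.astype(np.uint8),cv2.MORPH_OPEN,np.ones((3,3)))); print(s[1:])
E
```

```text
27.2 [ 0.29382744 -0.15868475  0.23902147] [ 1.79487839e+02 -7.28347844e-02  4.30479014e+00] [ 0.02679085 -0.35348434  0.28899455] 0.00024752722655658105
27.25 [ 0.29426252 -0.15938693  0.23863558] [ 1.79510831e+02 -2.49426623e-02  4.25864361e+00] [-0.14278537 -0.21445946 -0.21230548] 6.111449820178646e-05
246 ((494.80078125, 297.0418395996094), (83.47227478027344, 32.639190673828125), 89.07279968261719) 0.14297409126466273
[[0.0737 0.0818 0.0802 0.0769]
 [0.0794 0.081  0.0811 0.0793]
 [0.083  0.0811 0.0799 0.0819]
 [0.0737 0.0792 0.0823 0.0793]]
[[  312   168    26     8   161]
 [  432   175     3     3     9]
 [  436   175     4     3    12]
 [  451   174     4     4    16]
 [  425   179     8    18   101]
 [  434   182     3     4    12]
 [  450   188     8    11    61]
 [  432   201    30    43   883]
 [  182   205    19    15   223]
 [  359   262   167   138 12033]
 [  455   301     5     4    18]
 [   36   309     5     4    20]
 [   16   310    87    52  2058]
 [    0   318    29    24   387]
 [    0   339    64    61  1549]
 [  423   359     4     4    15]
 [  259   360     9     5    35]
 [  267   365    17    15   140]
 [  231   367    37    33   383]
 [  279   374    21    21   273]
 [  310   378    48    22   345]
 [  269   395     5     5    21]
 [  290   394     7     6    33]
 [  316   394    11     6    40]]
```

View pics/s20.png

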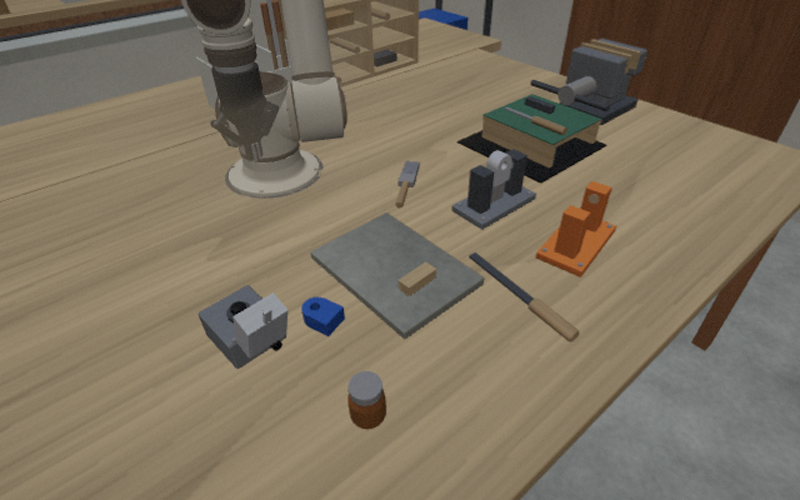

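View pics/t20.png

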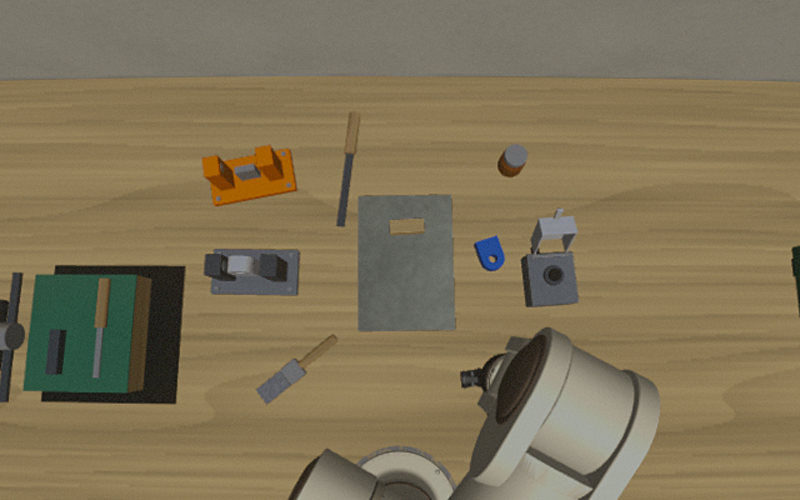

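View pics/s20_340.png

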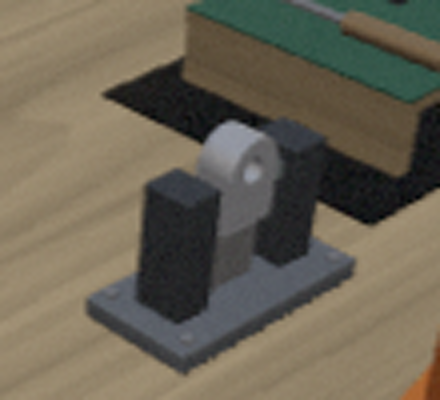

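```bash
python3 -c "
from workcell import job_done,get_obs
print(get_obs()['time'],get_obs()['qd']); print(job_done())"
```

```text
27.25 [-1.15868305  2.29894589  0.6815087  -0.42055239  0.02541214 -0.10138441]
the job is handed in; nothing more can be done
None
```

The job is done and handed in at 27.3 s. The block stands on the ledge, the hood is open, and the button was pressed and came back up.

- **Standing the block:** The moves don't allow tilting the hand, so I could not roll it by hand as the task suggested. I gripped the block by its ends and turned it upright in the jaws by levering its arch on the outer edge of one of the steel-ledge gauge's fixed heads, reading up to about 9 N during the turn. I then set it on its foot on the near half of the plate, pressing briefly at about 20 N, and let go.
- **Placing it on the ledge:** I took it again by its broad faces, lowered it between the heads until I felt light contact (about 8 N), and released it.
- **Switch box:** I carried the hood over by its tongue to about 90° and released it; it stayed open. I pressed the button until it bottomed at 13 N, then lifted off.

**Last checks:**
- **Block:** It stands upright, 0 to 2 mm from the ledge's middle. That figure was measured just after I let go. The last depth fit of the block was spoiled by stray points, probably from a gauge head, so for the final state I relied on the pictures, which show it unchanged.
- **Hood and button:** The hood is still open, and the button top reads about 80–82 mm, which is its released height.
- **Other things:** Comparing the first and last overhead pictures shows change only at the block, the ledge, the switch box and the robot itself. The other loose things have not moved, and the robot touches nothing.

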